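Find the loose pegs of the drying rack

TASK

Two of the four pegs in the wooden drying rack have worked loose in their seats: wiggle the pegs gently side to side along the row to feel which two have play. Slide each loose one over to the side it gives, lift it out and stand it upright on the cutting board, ready for regluing; leave the two firm ones standing in the rack, and do not force any peg or disturb the jar, glass and jigger.

Things in the scene. Friction and masses are not known exactly. Their poses are not given: they have to be found in the camera images.
- rack: dark wooden peg rack, fixed, 84 (x) x 316 (y) x 26 mm high. Origin: centre of its underside; its y axis runs along the row. Four pegs stand upright at x = 0, y = -111, -37, +37, +111 mm, in random order; their feet are inside, underside 5 mm above the worktop; their brass rosettes lie 0.3 mm above the rack's top and hide the openings. Seats crack if the rack is loaded with over 25 N.
- rack_row (a point): middle of the row on the rack's top, 26 mm above the worktop. Two pegs are firm: held all round and from above, a 5 N push at gripping height moves the gripper 2 mm or so. Two are loose: under 3 N one slides 9 mm along the row to rack +y only, one 9 mm to rack -y only. Unshifted, these too are held down from above; slid over 7 to 9 mm they lift straight out (foot clear after 22 mm).
- peg_1: wooden peg; all four look alike and the names tell neither place nor looseness. Origin: centre of the foot's underside, z up the peg. Foot 30 mm diameter, 8 mm high; 18 mm dowel from there to the rounded end at 102 mm; a fixed brass rosette (disc, 59 mm diameter) at 21.5 to 25.5 mm. Grip the dowel above the rosette. About 90 g; stands by itself on its foot.
- peg_2: wooden peg exactly like peg_1: foot 30 mm, dowel 18 mm diameter, 102 mm high, brass rosette at 21.5 to 25.5 mm; origin at the centre of the foot's underside, z up. May be loose or firm.
- peg_3: wooden peg exactly like peg_1: foot 30 mm, dowel 18 mm diameter, 102 mm high, brass rosette at 21.5 to 25.5 mm; origin at the centre of the foot's underside, z up. May be loose or firm.
- peg_4: wooden peg exactly like peg_1: foot 30 mm, dowel 18 mm diameter, 102 mm high, brass rosette at 21.5 to 25.5 mm; origin at the centre of the foot's underside, z up. May be loose or firm.
- board: wooden cutting board lying flat, fixed to the worktop, 280 (x) x 200 (y) x 18 mm. Origin: centre of its underside; its top is 18 mm above it.
- honey_jar: bystander: glass honey jar with a white lid, 57 x 59 x 85 mm, standing behind the rack. Origin: centre of its underside.
- tumbler: bystander: empty clear glass tumbler, 69 mm diameter, 88 mm high, behind the rack and board. Origin: centre of its underside.
- jigger: bystander: brass double-cone jigger, 43 mm diameter, 86 mm high, to the right of the rack. Origin: centre of its underside.
There are look-alikes about, which are no part of the job. What is shaped like the peg_4 but blue or pink is not meant.

How it is judged:
At the end, for the whole second after the job is handed in: Two pegs stand upright (within 0.15 rad) and at rest on the cutting board, foot centre at least 10 mm inside its edges and within 5 mm of its top; the other two are in the rack, within 6 mm of where they started and within 0.1 rad of upright ((((x of peg_1 in the frame of board between -0.13 and 0.13 m and y of peg_1 in the frame of board between -0.09 and 0.09 m and z of peg_1 in the frame of board between 0.013 and 0.023 m and angle between peg_1's own z axis and vertical below 0.15 rad and linear speed of peg_1 below 0.03 m/s) and (x of peg_2 in the frame of board between -0.13 and 0.13 m and y of peg_2 in the frame of board between -0.09 and 0.09 m and z of peg_2 in the frame of board between 0.013 and 0.023 m and angle between peg_2's own z axis and vertical below 0.15 rad and linear speed of peg_2 below 0.03 m/s) and (distance of peg_3 from where it was at the start of the episode below 0.006 m and angle between peg_3's own z axis and vertical below 0.1 rad) and (distance of peg_4 from where it was at the start of the episode below 0.006 m and angle between peg_4's own z axis and vertical below 0.1 rad)) or ((x of peg_1 in the frame of board between -0.13 and 0.13 m and y of peg_1 in the frame of board between -0.09 and 0.09 m and z of peg_1 in the frame of board between 0.013 and 0.023 m and angle between peg_1's own z axis and vertical below 0.15 rad and linear speed of peg_1 below 0.03 m/s) and (distance of peg_2 from where it was at the start of the episode below 0.006 m and angle between peg_2's own z axis and vertical below 0.1 rad) and (x of peg_3 in the frame of board between -0.13 and 0.13 m and y of peg_3 in the frame of board between -0.09 and 0.09 m and z of peg_3 in the frame of board between 0.013 and 0.023 m and angle between peg_3's own z axis and vertical below 0.15 rad and linear speed of peg_3 below 0.03 m/s) and (distance of peg_4 from where it was at the start of the episode below 0.006 m and angle between peg_4's own z axis and vertical below 0.1 rad)) or ((x of peg_1 in the frame of board between -0.13 and 0.13 m and y of peg_1 in the frame of board between -0.09 and 0.09 m and z of peg_1 in the frame of board between 0.013 and 0.023 m and angle between peg_1's own z axis and vertical below 0.15 rad and linear speed of peg_1 below 0.03 m/s) and (distance of peg_2 from where it was at the start of the episode below 0.006 m and angle between peg_2's own z axis and vertical below 0.1 rad) and (distance of peg_3 from where it was at the start of the episode below 0.006 m and angle between peg_3's own z axis and vertical below 0.1 rad) and (x of peg_4 in the frame of board between -0.13 and 0.13 m and y of peg_4 in the frame of board between -0.09 and 0.09 m and z of peg_4 in the frame of board between 0.013 and 0.023 m and angle between peg_4's own z axis and vertical below 0.15 rad and linear speed of peg_4 below 0.03 m/s)) or ((distance of peg_1 from where it was at the start of the episode below 0.006 m and angle between peg_1's own z axis and vertical below 0.1 rad) and (x of peg_2 in the frame of board between -0.13 and 0.13 m and y of peg_2 in the frame of board between -0.09 and 0.09 m and z of peg_2 in the frame of board between 0.013 and 0.023 m and angle between peg_2's own z axis and vertical below 0.15 rad and linear speed of peg_2 below 0.03 m/s) and (x of peg_3 in the frame of board between -0.13 and 0.13 m and y of peg_3 in the frame of board between -0.09 and 0.09 m and z of peg_3 in the frame of board between 0.013 and 0.023 m and angle between peg_3's own z axis and vertical below 0.15 rad and linear speed of peg_3 below 0.03 m/s) and (distance of peg_4 from where it was at the start of the episode below 0.006 m and angle between peg_4's own z axis and vertical below 0.1 rad)) or ((distance of peg_1 from where it was at the start of the episode below 0.006 m and angle between peg_1's own z axis and vertical below 0.1 rad) and (x of peg_2 in the frame of board between -0.13 and 0.13 m and y of peg_2 in the frame of board between -0.09 and 0.09 m and z of peg_2 in the frame of board between 0.013 and 0.023 m and angle between peg_2's own z axis and vertical below 0.15 rad and linear speed of peg_2 below 0.03 m/s) and (distance of peg_3 from where it was at the start of the episode below 0.006 m and angle between peg_3's own z axis and vertical below 0.1 rad) and (x of peg_4 in the frame of board between -0.13 and 0.13 m and y of peg_4 in the frame of board between -0.09 and 0.09 m and z of peg_4 in the frame of board between 0.013 and 0.023 m and angle between peg_4's own z axis and vertical below 0.15 rad and linear speed of peg_4 below 0.03 m/s)) or ((distance of peg_1 from where it was at the start of the episode below 0.006 m and angle between peg_1's own z axis and vertical below 0.1 rad) and (distance of peg_2 from where it was at the start of the episode below 0.006 m and angle between peg_2's own z axis and vertical below 0.1 rad) and (x of peg_3 in the frame of board between -0.13 and 0.13 m and y of peg_3 in the frame of board between -0.09 and 0.09 m and z of peg_3 in the frame of board between 0.013 and 0.023 m and angle between peg_3's own z axis and vertical below 0.15 rad and linear speed of peg_3 below 0.03 m/s) and (x of peg_4 in the frame of board between -0.13 and 0.13 m and y of peg_4 in the frame of board between -0.09 and 0.09 m and z of peg_4 in the frame of board between 0.013 and 0.023 m and angle between peg_4's own z axis and vertical below 0.15 rad and linear speed of peg_4 below 0.03 m/s)))); the robot touches nothing.
It fails at once if the rack is loaded with more than 25 N (by a peg forced in its seat, or by the gripper) (contact force between rack and anything else above 25 N).
It fails at once if the honey jar is shoved more than 25 mm or tipped (distance of honey_jar from where it was at the start of the episode above 0.025 m or angle between honey_jar's own z axis and vertical above 0.5 rad).
It fails at once if the tumbler is shoved more than 25 mm or tipped (distance of tumbler from where it was at the start of the episode above 0.025 m or angle between tumbler's own z axis and vertical above 0.5 rad).
It fails at once if the jigger is shoved more than 25 mm or tipped (distance of jigger from where it was at the start of the episode above 0.025 m or angle between jigger's own z axis and vertical above 0.5 rad).
It also fails if it takes over 72 s, if anything falls off the work surface, if the arm or the gripper's body presses on something with over 40 N, if the wrist force passes 120 N, or if a joint passes its speed limit or range.

ROBOT

A 6-joint arm with a two-finger parallel gripper is mounted at the origin on a cart in front of the work surface, level with it; the furniture and walls round the work are solid. World frame = base frame: x ahead of the robot, y to its left, z up, the work surface at z = 0. Lengths are in m, angles in rad, forces in N, time in s.
With the tool pointing down it reaches from about 0.375 to 0.975 m from the base axis. Payload 3.8 kg.
Tool frame: the origin (TCP) lies midway between the tips of the shut fingers; the grasp point (between the pads) lies 19 mm behind it; z points along the fingers, y is the line along which they close (so a half turn about z gives the same grasp; the last joint's range is limited). The gripper opens to 85 mm and grips with 20 to 120 N. Pads are 22 mm wide; open, the fingers measure 114 mm over their backs; the gripper's body (76 mm by 85 mm) begins 54 mm behind the grasp point. The pads swing forward as they close: fully open they stand 13 mm farther back than shut.
Start: joints at [1.095, 0.264, 1.604, -0, 1.274, -0.037], TCP at [0.287, 0.611, 0.231] pointing down, gripper open.
Joint ranges: [-2.63, 2.63], [-0.94, 2.18], [0.31, 2.57], [-1.31, 4.45], [0, 2.66], [-2.55, 2.55]. Speed limits (rad/s): [2.57, 2.57, 3.14, 3.14, 3.14, 3.14].

INTERFACE

Orientations are given as a rotation vector (axis times angle).
In Python, from workcell import status, read_camera, workorder, masks_of gives the robot as it stands.
- The arm moves only by the tool drive_tool, never from a script. Its argument "rows" is a list of rows, each a list of 7 numbers: the turn, a rotation vector about the tool's x, y, z in degrees, then the shift along the tool's x, y, z in m, then the opening, from 0 (shut) to 1 (fully open). In form: [[ax, ay, az, tx, ty, tz, claw], ...]. A call has 1 to 8 rows; each row shifts and turns the commanded pose from where the row before left it, along the tool's axes as they then stand; what a row does not reach is not made up. A row lasts 1/12 s, in which the tool goes at most 41.7 mm and 7.16 degrees, less where a joint would pass 70% of its speed; a pose out of reach is approached as far as the arm can. A call is refused whole if a number of a shift passes 0.0417 or a number of a turn 7.16, either way. A call with a gripper value outside its range is refused whole. The fingers move at their own pace and stop on an object; "force" is the grip in N (left out, the last holds). Time passes only in rows, so rows that do not move let the fingers close. It gives the time, the measured TCP pose, the force, the opening and the grip force at its end, in the units of the state.
- status.read_state(): the state, without advancing time (a new reading comes with each control period).
- read_camera(name): name is "side" or "top" or "wrist"; returns a dict with "color" (384x512x3 uint8, red, green, blue), "intrinsics" (3x3 intrinsics, pixels), "world_from_camera" (4x4, takes a point from camera to world coordinates); the wrist camera has in their place "mount" (4x4, takes a point from camera to tool coordinates, whose origin is the TCP and whose axes are the flange's). Camera axes: x right, y up, looking along -z (the intrinsics and any distortion apply to the point x, -y, -z); pixel columns grow to the right and rows downward; lengths in m; the calibration is good to about 2 mm. A picture is of the moment at which its call begins: read the wrist's pose just before it. There is no depth.
- workorder.finish_job(): hands the job in; it is judged then, once.
Trained networks look in a picture, given as the dict that the camera call returned (one of the last four; its "shot" number tells which), for a name from the list of things; names that differ only in an ending like _2 or _b are one class to them, and where a whole thing is asked for, a point or a joint stands for the part that bears it (a point fixed in the world has none). Each returns a list of dicts, best first, with "score" (0 to 1); they miss things now and then, are a little off and sometimes report something else, mostly with a low value. They report only what shows in the picture. A call takes as long as a camera call. They do not tell look-alikes from the thing itself.
- masks_of(picture, name): "mask" (384x512 bool, what is visible of it) and "bbox" ([left, top, right, bottom] in pixels, round what is visible of it).
The state is a dict: "time": time; "q": joint angles; "joint_vel": joint speeds; "joint_torque": joint torques, N m; "tool_pos": TCP position; "tcp_rot": TCP orientation; "wrist_force": force on the tool from outside, world axes, zero at the start; "torque": the same for the moment, N m; "width": opening from 0.0 (shut) to 1.0 (fully open); "grip_force": force on a finger pad.
Only numpy, scipy, OpenCV 4.12 (cv2) and the standard library are available. Lean on these libraries where they do the work, as an engineer would, in place of code of your own. Each camera call takes 0.05 s, during which the arm holds its last target. There are 200 camera calls.

## Working session

There is one attempt and no reset: what is moved stays moved. The work goes in short steps, Python scripts to look and compute and a tool call to move; the robot and the scene stay as the last step left them, time stands still between calls to the robot, and variables do not carry over. Pictures are saved under pics/ and viewed, at most 10 in all, crops included, and the job is handed in when it is done.

Besides the shell and the picture viewer there is one more tool, called after "Call:" as a command line: name --pt "numbers of a row" for each row, then --argument value for the rest. drive_tool: Moves the arm, as the interface text tells. Its arguments: {"type":"object","properties":{"rows":{"type":"array"},"force":{"type":"number"}},"required":["rows"]}

```bash
mkdir -p pics; cat > h.py <<'E'
import numpy as np, cv2
from workcell import status, read_camera, workorder, masks_of
from scipy.spatial.transform import Rotation as R
def save(p,n): cv2.imwrite('pics/'+n,cv2.cvtColor(p['color'],cv2.COLOR_RGB2BGR))
def W(p):
    if 'world_from_camera' in p: return np.array(p['world_from_camera'])
    return p['T']
def wrist():
    s=status.read_state(); p=read_camera('wrist'); T=np.eye(4); T[:3,:3]=R.from_rotvec(s['tcp_rot']).as_matrix(); T[:3,3]=s['tool_pos']
    p['T']=T@np.array(p['mount']); return p
def ray(p,u,v):
    d=np.linalg.inv(np.array(p['intrinsics']))@[u,v,1]; M=W(p); return M[:3,3], M[:3,:3]@(d*[1,-1,-1])
def onz(p,u,v,z):
    o,d=ray(p,u,v); return o+d*(z-o[2])/d[2]
def proj(p,X):
    c=np.linalg.inv(W(p))@np.append(X,1); q=np.array(p['intrinsics'])@(c[:3]*[1,-1,-1]); return q[:2]/q[2]
E
python3 - <<'E'
from h import *
s=status.read_state(); print(s)
for n in ('side','top'):
    p=read_camera(n); save(p,n+'1.png'); print(n,{k:np.round(v,3).tolist() for k,v in p.items() if k in('intrinsics','world_from_camera')},[k for k in p])
    for o in ('peg_1','rack','board','honey_jar','tumbler','jigger'):
        for m in masks_of(p,o)[:8]: print(o,round(m['score'],2),np.round(m['bbox']).tolist(), int(m['mask'].sum()))
a=cv2.imread('pics/side1.png');b=cv2.imread('pics/top1.png')
cv2.imwrite('pics/both1.png',cv2.resize(np.vstack([a,b]),None,fx=.78,fy=.78))
E
```

```text
{'time': 0.0, 'q': array([ 1.09514240e+00,  2.64759808e-01,  1.60538087e+00,  3.44324448e-05,
        1.27371730e+00, -3.69096867e-02]), 'joint_vel': array([ 1.69010536e-03,  9.94516186e-05, -5.70733832e-04,  3.13830647e-04,
       -1.65958439e-03, -1.18487310e-03]), 'joint_torque': array([ 1.57423219e-03, -5.15103614e+01, -3.67322659e+01,  2.49305085e-04,
        1.27053360e-02,  2.22078961e-05]), 'tool_pos': array([0.28640006, 0.61041077, 0.22995385]), 'tcp_rot': array([-0.68354665, -3.0657053 ,  0.00342837]), 'wrist_force': array([-0.56512059, -0.98405289,  0.12662795]), 'torque': array([-0.01090959,  0.01325278,  0.0122396 ]), 'grip_force': 0.0, 'width': 1.0016173751754849}
side {'intrinsics': [[374.965, 0.0, 253.451], [0.0, 374.965, 186.54], [0.0, 0.0, 1.0]], 'world_from_camera': [[0.934, 0.135, -0.33, 0.134], [-0.356, 0.377, -0.855, -1.239], [0.009, 0.917, 0.4, 0.587], [0.0, 0.0, 0.0, 1.0]]} ['color', 'intrinsics', 'world_from_camera', 'shot']
peg_1 0.77 [217.0, 180.0, 229.0, 202.0] 140
peg_1 0.73 [279.0, 257.0, 302.0, 295.0] 491
peg_1 0.66 [236.0, 195.0, 254.0, 221.0] 174
peg_
[... 693 characters left out ...]
016, 0.973, -0.229, 0.243], [-1.0, 0.015, -0.01, -0.166], [-0.007, 0.229, 0.973, 1.345], [0.0, 0.0, 0.0, 1.0]]} ['color', 'intrinsics', 'world_from_camera', 'shot']
peg_1 0.84 [232.0, 222.0, 249.0, 235.0] 295
peg_1 0.84 [208.0, 222.0, 228.0, 241.0] 294
peg_1 0.77 [280.0, 206.0, 297.0, 228.0] 292
peg_1 0.76 [377.0, 244.0, 399.0, 263.0] 306
peg_1 0.73 [387.0, 211.0, 408.0, 231.0] 300
peg_1 0.63 [256.0, 213.0, 274.0, 231.0] 262
rack 0.83 [200.0, 200.0, 306.0, 251.0] 1667
board 0.97 [76.0, 179.0, 159.0, 278.0] 5937
honey_jar 0.67 [227.0, 130.0, 244.0, 158.0] 359
tumbler 0.73 [174.0, 137.0, 204.0, 170.0] 587
jigger 0.66 [333.0, 173.0, 350.0, 191.0] 260
jigger 0.54 [280.0, 206.0, 298.0, 229.0] 260
```

View pics/top1.png

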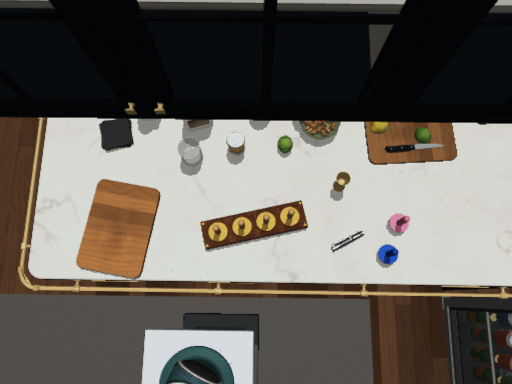

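View pics/side1.png

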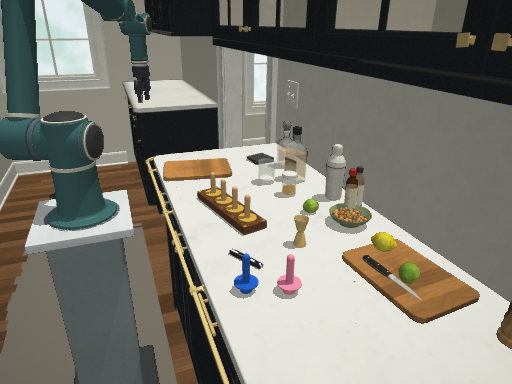

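Both views show the rack at top (254,226) with four brass-rosette wooden pegs at about (218,232), (242,227), (266,222) and (290,217). The blue peg (388,254) and pink peg (399,223) are look-alikes and are not in the rack. There are two boards. The left one at (118,228) is plain and has the tumbler (191,155) behind it, so it fits the description. The right one at (410,143) holds a knife and fruit.

```bash
python3 - <<'E'
from h import *
p=read_camera('top'); s=read_camera('side')
def rect(m,z):
    c,_=cv2.findContours(m.astype(np.uint8),0,1); c=max(c,key=cv2.contourArea).reshape(-1,2)
    w=np.array([onz(p,u,v,z)[:2] for u,v in c]); return cv2.minAreaRect((w*1000).astype(np.float32))
b=masks_of(p,'board')[0]; print('board',rect(b['mask'],.018))
r=masks_of(p,'rack')[0]; 
c,_=cv2.findContours(r['mask'].astype(np.uint8),0,1); 
w=np.array([onz(p,u,v,.026)[:2] for u,v in np.vstack(c).reshape(-1,2)]); print('rack',cv2.minAreaRect((w*1000).astype(np.float32)))
for n,z in (('honey_jar',.04),('tumbler',.04),('jigger',.04)):
    m=masks_of(p,n)[0]; v,u=np.nonzero(m['mask']); print(n,onz(p,u.mean(),v.mean(),z).round(3))
hsv=cv2.cvtColor(p['color'],cv2.COLOR_RGB2HSV)
for u,v in ((218,232),(242,227),(266,222),(290,217)): print((u,v),onz(p,u,v,.026).round(3))
bb=masks_of(s,'board')
for x in bb: 
    v,u=np.nonzero(x['mask']); print('side board',x['score'],onz(s,u.mean(),v.mean(),.018).round(3))
img=cv2.resize(cv2.cvtColor(p['color'],cv2.COLOR_RGB2BGR)[170:290,60:320],None,fx=3,fy=3,interpolation=2); cv2.imwrite('pics/crop.png',img)
E
```

```text
board ((446.3058166503906, 258.85052490234375), (206.9441680908203, 283.80535888671875), 80.44417572021484)
rack ((459.15478515625, -152.50767517089844), (88.91852569580078, 315.15142822265625), 12.97815227508545)
honey_jar [ 0.715 -0.092  0.04 ]
tumbler [0.685 0.049 0.04 ]
jigger [ 0.598 -0.419  0.04 ]
(218, 232) [ 0.436 -0.046  0.026]
(242, 227) [ 0.452 -0.118  0.026]
(266, 222) [ 0.468 -0.191  0.026]
(290, 217) [ 0.485 -0.264  0.026]
side board 0.8 [0.445 0.233 0.018]
```

View pics/crop.png

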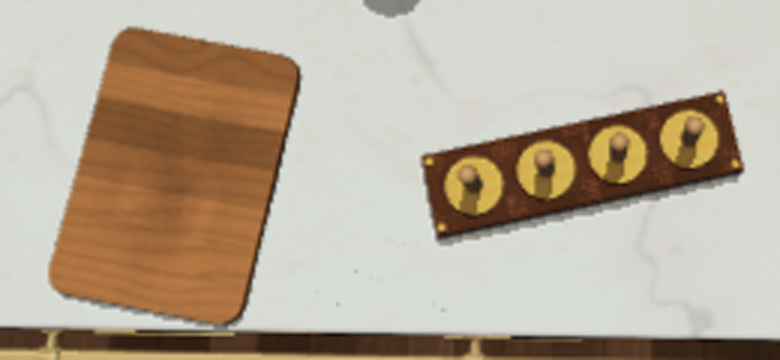

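Left board: centre about (0.446, 0.259), measured 284 x 207 mm, so it matches the `board` description. The rack row is centred at about (0.460, -0.154) and runs along (-0.225, 0.974). Moving above the rack to refine with the wrist camera.

Call:
drive_tool --pt "0 0 0 -0.0201 -0.0257 0 1" --pt "0 0 0 -0.0201 -0.0257 0 1" --pt "0 0 0 -0.0201 -0.0257 0 1" --pt "0 0 0 -0.0201 -0.0257 0 1" --pt "0 0 0 -0.0201 -0.0257 0 1" --pt "0 0 0 -0.0201 -0.0257 0 1" --pt "0 0 0 -0.0201 -0.0257 0 1" --pt "0 0 0 -0.0201 -0.0257 0 1" --force 20

```text
time: 1.77
tool_pos: [0.3451, 0.3551, 0.2314]
tcp_rot: [0.683, 3.066, 0.001]
wrist_force: [0.1, -0.3, -0.6]
width: 1.0
grip_force: 0.0
```

Call:
drive_tool --pt "0 0 0 -0.0201 -0.0257 0 1" --pt "0 0 0 -0.0201 -0.0257 0 1" --pt "0 0 0 -0.0201 -0.0257 0 1" --pt "0 0 0 -0.0201 -0.0257 0 1" --pt "0 0 0 -0.0201 -0.0257 0 1" --pt "0 0 0 -0.0201 -0.0257 0 1" --pt "0 0 0 -0.0201 -0.0257 0 1" --pt "0 0 0 -0.0201 -0.0257 0 1"

```text
time: 2.43
tool_pos: [0.4033, 0.1007, 0.2317]
tcp_rot: [0.683, 3.065, 0.001]
wrist_force: [0.9, -0.1, 0.5]
width: 1.004
grip_force: 0.0
```

Call:
drive_tool --pt "0 0 0 -0.0201 -0.0257 0 1" --pt "0 0 0 -0.0201 -0.0257 0 1" --pt "0 0 0 -0.0201 -0.0257 0 1" --pt "0 0 0 -0.0201 -0.0257 0 1" --pt "0 0 0 -0.0201 -0.0257 0 1" --pt "0 0 0 -0.0201 -0.0257 0 1" --pt "0 0 0 -0.0201 -0.0257 0 1" --pt "0 0 0 -0.0201 -0.0257 0 1"

```text
time: 3.1
tool_pos: [0.4615, -0.154, 0.2316]
tcp_rot: [0.684, 3.065, 0.0]
wrist_force: [-0.0, 0.8, 0.5]
width: 1.0
grip_force: 0.0
```

Call:
drive_tool --pt "0 0 -6.35 0 0 0 0.4" --pt "0 0 -6.35 0 0 0 0.4" --pt "0 0 -6.35 0 0 0 0.4" --pt "0 0 -6.35 0 0 0 0.4" --pt "0 0 -6.35 0 0 0 0.4" --pt "0 0 -6.35 0 0 0 0.4" --pt "0 0 0 0 0 0 0.4" --pt "0 0 0 0 0 0 0.4"

```text
time: 3.77
tool_pos: [0.4614, -0.1523, 0.2314]
tcp_rot: [-0.35, 3.122, -0.0]
wrist_force: [0.2, -0.5, 0.9]
width: 0.399
grip_force: 0.0
```

```bash
python3 - <<'E'
from h import *
p=wrist(); save(p,'w1.png'); np.save('w1T.npy',W(p)); print(W(p).round(3).tolist(), np.round(p['intrinsics'],1).tolist(), [ (k,v) for k,v in p.items() if k not in('color','T','mount','intrinsics')])
for m in masks_of(p,'peg_1'):
    v,u=np.nonzero(m['mask']); print(round(m['score'],2),m['bbox'],len(u))
for x in (-.111,-.037,.037,.111):
    c=np.array([.460,-.154])+x*np.array([-.225,.974]); print(proj(p,[*c,.03]).round(),proj(p,[*c,.107]).round())
E
```

```text
[[-0.221, -0.924, -0.311, 0.381], [0.975, -0.21, -0.07, -0.17], [-0.001, -0.319, 0.948, 0.373], [0.0, 0.0, 0.0, 1.0]] [[327.1, 0.0, 249.4], [0.0, 327.1, 190.8], [0.0, 0.0, 1.0]] [('shot', 5)]
0.97 [319.2, 130.3, 384.1, 190.1] 2564
0.91 [107.4, 134.6, 172.1, 189.1] 2571
0.74 [187.3, 131.7, 234.3, 189.2] 2327
0.63 [253.3, 133.1, 308.0, 188.9] 2253
[144. 160.] [117. 181.]
[213. 160.] [204. 180.]
[282. 159.] [291. 180.]
[351. 159.] [378. 180.]
```

View pics/w1.png

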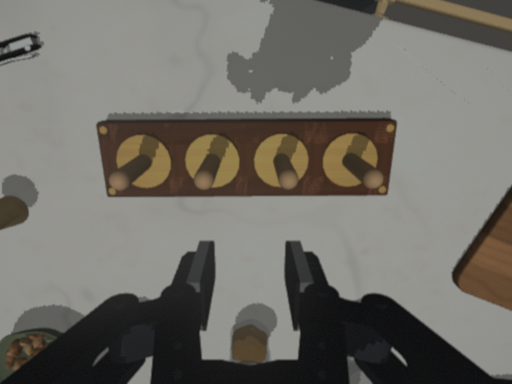

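The wrist view shows all four pegs in the rack. Rosettes are at about (144,161), (212,161), (281,161) and (351,160), and dowel tops at (120,180), (205,180), (289,180) and (373,180). These match the projections from the top camera. I'll take a second viewpoint near the +y end peg.

Call:
drive_tool --pt "0 0 0 0 0.0277 0.015 0.4" --pt "0 0 0 0 0.0277 0.015 0.4" --pt "0 0 0 0 0.0277 0.015 0.4" --pt "0 0 0 0 0.0277 0.015 0.4" --pt "0 0 0 0 0 0 0.4" --pt "0 0 0 0 0 0 0.4"

```text
time: 4.37
tool_pos: [0.4355, -0.0432, 0.1703]
tcp_rot: [0.357, -3.119, -0.0]
wrist_force: [-1.0, -0.2, 0.5]
width: 0.399
grip_force: 0.0
```

```bash
cat > m.py <<'E'
from h import *
p2=wrist(); save(p2,'w2.png')
p1={'color':cv2.cvtColor(cv2.imread('pics/w1.png'),cv2.COLOR_BGR2RGB),'T':np.load('w1T.npy'),'intrinsics':p2['intrinsics']}
def tri(a,b):
    A=np.zeros((3,3));y=np.zeros(3)
    for o,d in (a,b):
        d=d/np.linalg.norm(d);P=np.eye(3)-np.outer(d,d);A+=P;y+=P@o
    return np.linalg.solve(A,y)
c0=np.array([.460,-.154]);e=np.array([-.225,.974])
res=[]
for k,x in enumerate((-.111,-.037,.037,.111)):
    c=c0+x*e; out=[]
    for p in (p1,p2):
        q=proj(p,[*c,.0305]); r=abs(proj(p,[*(c+.0295*e),.0305])-q).max(); print(x,'pred',q.round(),r.round(),end=' ')
        h=cv2.cvtColor(p['color'],cv2.COLOR_RGB2HSV).astype(int)
        g=((h[...,0]>17)&(h[...,0]<32)&(h[...,1]>110)&(h[...,2]>70))
        vv,uu=np.mgrid[:384,:512]; g&=((uu-q[0])**2+(vv-q[1])**2)<(r*1.35)**2
        n,l,st,_=cv2.connectedComponentsWithStats(g.astype(np.uint8))
        if n<2: out.append(None); print('none');continue
        i=1+st[1:,4].argmax(); 
        c_,_=cv2.findContours((l==i).astype(np.uint8),0,1)
        hull=cv2.convexHull(max(c_,key=cv2.contourArea)); f=cv2.fitEllipse(hull); print(st[i].tolist(),np.round(f[0],1),np.round(f[1],1))
        out.append(f[0])
    if out[0] is not None: print('  w1 onz',onz(p1,*out[0],.0305).round(4))
    if out[1] is not None: print('  w2 onz',onz(p2,*out[1],.0305).round(4),'tri',tri(ray(p1,*out[0]),ray(p2,*out[1])).round(4))
E
python3 m.py
```

```text
-0.111 pred [144. 160.] 27.0 [116, 135, 56, 53, 1747] [143.5 160.9] [50.9 56.9]
-0.111 pred [ -2. 176.] 33.0 [0, 148, 32, 61, 1331] [ -0.4 177.6] [55.3 67.9]
  w1 onz [ 0.4862 -0.2629  0.0305]
  w2 onz [ 0.4862 -0.2609  0.0305] tri [ 0.4877 -0.2639  0.0264]
-0.037 pred [213. 160.] 28.0 [185, 134, 55, 54, 1764] [211.9 160.4] [53.  55.5]
-0.037 pred [ 81. 176.] 33.0 [47, 146, 67, 63, 2503] [ 80.1 176.8] [58.8 69.9]
  w1 onz [ 0.4693 -0.1914  0.0305]
  w2 onz [ 0.4691 -0.1907  0.0305] tri [ 0.4697 -0.1915  0.0288]
0.037 pred [282. 160.] 28.0 [254, 133, 55, 54, 1776] [280.6 159.7] [53.  55.3]
0.037 pred [164. 176.] 33.0 [130, 145, 66, 64, 2506] [162.4 176.5] [61.3 67.3]
  w1 onz [ 0.4523 -0.1198  0.0305]
  w2 onz [ 0.4521 -0.1189  0.0305] tri [ 0.4528 -0.1194  0.0283]
0.111 pred [352. 159.] 28.0 [322, 133, 56, 54, 1805] [349.4 159.4] [51.9 56.8]
0.111 pred [246. 176.] 33.0 [212, 145, 66, 61, 2474] [244.4 176.2] [63.  65.4]
  w1 onz [ 0.4356 -0.0481  0.0305]
  w2 onz [ 0.4352 -0.0475  0.0305] tri [ 0.4359 -0.0474  0.0284]
```

View pics/w2.png

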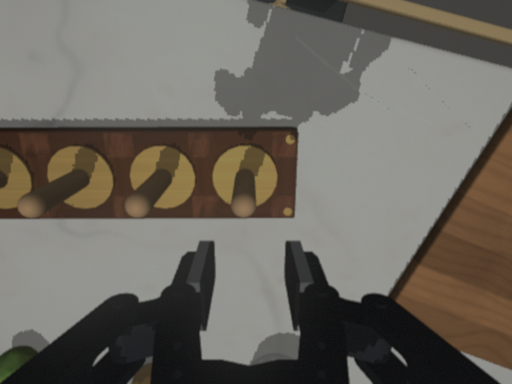

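Wrist camera gives the rosette centres:

| Peg | x (m) | y (m) |
|---|---|---|
| P1 | 0.4355 | -0.0477 |
| P2 | 0.4522 | -0.1193 |
| P3 | 0.4692 | -0.1911 |
| P4 | 0.4862 | -0.2627 |

Triangulated height is about 0.028, which is consistent with the text. In the second view P1 is at (244,176). I'll straddle P1 and close to a loose fit, so closing can't load the rack.

Call:
drive_tool --pt "0 0 0 0.001 -0.0044 0.02 0.4" --pt "0 0 0 0 0 0.025 0.4" --pt "0 0 0 0 0 0.025 0.4" --pt "0 0 0 0 0 0.025 0.4" --pt "0 0 0 0 0 0.02 0.4" --pt "0 0 0 0 0 0.008 0.4" --pt "0 0 0 0 0 0 0.28" --pt "0 0 0 0 0 0 0.28"

```text
time: 5.08
tool_pos: [0.4376, -0.0496, 0.0491]
tcp_rot: [-0.352, 3.121, -0.001]
wrist_force: [-0.2, -0.1, -0.8]
width: 0.282
grip_force: 0.0
```

Call:
drive_tool --pt "0 0 0 0 0 0 0.28" --pt "0 0 0 0 0 0 0.26" --pt "0 0 0 0 0 0 0.26"

```text
time: 5.33
tool_pos: [0.438, -0.0491, 0.0498]
tcp_rot: [-0.354, 3.119, -0.001]
wrist_force: [0.9, -0.3, 0.6]
width: 0.264
grip_force: 0.0
```

Call:
drive_tool --pt "0 0 0 0 0.001 0 0.26" --pt "0 0 0 0 0.001 0 0.26" --pt "0 0 0 0 0.001 0 0.26" --pt "0 0 0 0 0 0 0.26"

```text
time: 5.67
tool_pos: [0.4359, -0.0456, 0.0484]
tcp_rot: [-0.355, 3.121, 0.0]
wrist_force: [-1.1, 0.4, 0.2]
width: 0.257
grip_force: 0.0
```

Call:
drive_tool --pt "0 0 0 0 0.001 0 0.26" --pt "0 0 0 0 0.001 0 0.26" --pt "0 0 0 0 0 0 0.26"

```text
time: 5.92
tool_pos: [0.4357, -0.0439, 0.0484]
tcp_rot: [-0.355, 3.121, -0.001]
wrist_force: [-0.2, 0.4, 0.5]
width: 0.259
grip_force: 0.5
```

Call:
drive_tool --pt "0 0 0 0 0.001 0 0.26" --pt "0 0 0 0 0.001 0 0.26" --pt "0 0 0 0 0 0 0.26"

```text
time: 6.17
tool_pos: [0.4357, -0.0431, 0.0487]
tcp_rot: [-0.356, 3.12, -0.004]
wrist_force: [-0.3, -6.9, 2.1]
width: 0.261
grip_force: 3.2
```

```bash
python3 -c "
from h import *
for i in range(3):
    s=status.read_state(); print(s['tool_pos'].round(4),s['wrist_force'].round(2),s['torque'].round(2),s['grip_force'],s['time'])"
```

```text
[ 0.4357 -0.0431  0.0487] [-0.31 -6.92  2.15] [-1.14 -0.04 -0.01] 3.234975188970566 6.1667
[ 0.4357 -0.0431  0.0487] [-0.31 -6.92  2.15] [-1.14 -0.04 -0.01] 3.234975188970566 6.1667
[ 0.4357 -0.0431  0.0487] [-0.31 -6.92  2.15] [-1.14 -0.04 -0.01] 3.234975188970566 6.1667
```

Call:
drive_tool --pt "0 0 0 0 -0.002 0 0.26" --pt "0 0 0 0 -0.002 0 0.26" --pt "0 0 0 0 -0.001 0 0.26" --pt "0 0 0 0 -0.001 0 0.26" --pt "0 0 0 0 0 0 0.26"

```text
time: 6.58
tool_pos: [0.4361, -0.0478, 0.0481]
tcp_rot: [0.354, -3.121, -0.001]
wrist_force: [-0.8, 0.7, 0.0]
width: 0.263
grip_force: 0.0
```

Call:
drive_tool --pt "0 0 0 0 -0.001 0 0.26" --pt "0 0 0 0 0 0 0.26"

```text
time: 6.75
tool_pos: [0.4365, -0.0488, 0.0482]
tcp_rot: [0.354, -3.121, -0.0]
wrist_force: [0.1, -0.9, 0.4]
width: 0.261
grip_force: 0.0
```

Call:
drive_tool --pt "0 0 0 0 -0.001 0 0.26" --pt "0 0 0 0 0 0 0.26"

```text
time: 6.92
tool_pos: [0.4368, -0.0498, 0.0483]
tcp_rot: [0.355, -3.121, -0.0]
wrist_force: [-1.3, 0.7, 0.0]
width: 0.261
grip_force: 0.1
```

Call:
drive_tool --pt "0 0 0 0 -0.001 0 0.26" --pt "0 0 0 0 0 0 0.26"

```text
time: 7.08
tool_pos: [0.437, -0.0507, 0.0483]
tcp_rot: [0.354, -3.121, -0.0]
wrist_force: [-0.4, 1.0, 0.9]
width: 0.264
grip_force: 0.5
```

Call:
drive_tool --pt "0 0 0 0 -0.001 0 0.26" --pt "0 0 0 0 0 0 0.26"

```text
time: 7.25
tool_pos: [0.4372, -0.0515, 0.0483]
tcp_rot: [0.354, -3.121, -0.001]
wrist_force: [0.3, 2.5, 0.9]
width: 0.259
grip_force: 1.3
```

Call:
drive_tool --pt "0 0 0 0 -0.001 0 0.26" --pt "0 0 0 0 0 0 0.26"

```text
time: 7.42
tool_pos: [0.4373, -0.0518, 0.0485]
tcp_rot: [0.353, -3.121, -0.003]
wrist_force: [-1.1, 5.7, 2.9]
width: 0.26
grip_force: 3.0
```

Call:
drive_tool --pt "0 0 0 0 -0.001 0 0.26" --pt "0 0 0 0 0 0 0.26"

```text
time: 7.58
tool_pos: [0.4373, -0.0521, 0.0486]
tcp_rot: [0.352, -3.121, -0.005]
wrist_force: [-1.9, 9.1, 6.3]
width: 0.261
grip_force: 4.6
```

P1 (the +y end peg) resists 7 to 9 N both ways within 1 to 2 mm, so it is firm. Moving to P2.

Call:
drive_tool --pt "0 0 0 0 0.005 0 0.4" --pt "0 0 0 0 0 0 0.4" --pt "0 0 0 0 0 -0.038 0.4" --pt "0 0 0 0 0 -0.038 0.4" --pt "0 0 0 0 -0.037 0 0.4" --pt "0 0 0 0 -0.037 0 0.4" --pt "0 0 0 0 0 0 0.4" --pt "0 0 0 0 0 0 0.4"

```text
time: 8.25
tool_pos: [0.4537, -0.1227, 0.1246]
tcp_rot: [-0.35, 3.121, -0.002]
wrist_force: [0.1, -0.6, -0.3]
width: 0.401
grip_force: 0.0
```

Call:
drive_tool --pt "0 0 0 0 0.0034 0 0.4" --pt "0 0 0 0 0 0.025 0.4" --pt "0 0 0 0 0 0.025 0.4" --pt "0 0 0 0 0 0.022 0.4" --pt "0 0 0 0 0 0.004 0.26" --pt "0 0 0 0 0 0 0.26" --pt "0 0 0 0 0 0 0.26" --pt "0 0 0 0 0 0 0.26"

```text
time: 8.92
tool_pos: [0.4532, -0.1172, 0.0493]
tcp_rot: [-0.355, 3.12, -0.0]
wrist_force: [0.3, 0.5, 0.6]
width: 0.259
grip_force: 0.0
```

Call:
drive_tool --pt "0 0 0 0 0.001 0 0.26" --pt "0 0 0 0 0.001 0 0.26" --pt "0 0 0 0 0.001 0 0.26" --pt "0 0 0 0 0 0 0.26"

```text
time: 9.25
tool_pos: [0.4532, -0.1155, 0.0496]
tcp_rot: [-0.355, 3.119, -0.004]
wrist_force: [-0.2, -4.3, 2.8]
width: 0.259
grip_force: 2.1
```

Call:
drive_tool --pt "0 0 0 0 0.001 0 0.26" --pt "0 0 0 0 0 0 0.26"

```text
time: 9.42
tool_pos: [0.4533, -0.1152, 0.0497]
tcp_rot: [-0.355, 3.118, -0.005]
wrist_force: [0.8, -6.5, 3.9]
width: 0.262
grip_force: 3.2
```

Call:
drive_tool --pt "0 0 0 0 0.001 0 0.26" --pt "0 0 0 0 0 0 0.26"

```text
time: 9.58
tool_pos: [0.4533, -0.1149, 0.0499]
tcp_rot: [-0.356, 3.118, -0.007]
wrist_force: [0.1, -8.6, 4.0]
width: 0.263
grip_force: 4.4
```

Call:
drive_tool --pt "0 0 0 0 -0.003 0 0.26" --pt "0 0 0 0 -0.003 0 0.26" --pt "0 0 0 0 -0.002 0 0.26" --pt "0 0 0 0 -0.001 0 0.26" --pt "0 0 0 0 0 0 0.26"

```text
time: 10.0
tool_pos: [0.4527, -0.1212, 0.0478]
tcp_rot: [0.354, -3.12, -0.001]
wrist_force: [-0.1, 0.1, 0.1]
width: 0.259
grip_force: 0.1
```

Call:
drive_tool --pt "0 0 0 0 -0.001 0 0.26" --pt "0 0 0 0 0 0 0.26"

```text
time: 10.17
tool_pos: [0.4532, -0.1222, 0.048]
tcp_rot: [0.354, -3.121, -0.001]
wrist_force: [-0.4, 0.9, -0.3]
width: 0.26
grip_force: 0.2
```

Call:
drive_tool --pt "0 0 0 0 -0.001 0 0.26" --pt "0 0 0 0 0 0 0.26"

```text
time: 10.33
tool_pos: [0.4536, -0.1233, 0.0481]
tcp_rot: [0.355, -3.121, -0.0]
wrist_force: [-0.1, 0.0, 0.1]
width: 0.262
grip_force: 0.3
```

Call:
drive_tool --pt "0 0 0 0 -0.001 0 0.26" --pt "0 0 0 0 0 0 0.26"

```text
time: 10.5
tool_pos: [0.4536, -0.1239, 0.0482]
tcp_rot: [0.354, -3.121, -0.002]
wrist_force: [-1.3, 4.0, 1.3]
width: 0.263
grip_force: 1.8
```

Call:
drive_tool --pt "0 0 0 0 -0.001 0 0.26" --pt "0 0 0 0 0 0 0.26"

```text
time: 10.67
tool_pos: [0.4537, -0.1242, 0.0482]
tcp_rot: [0.353, -3.121, -0.004]
wrist_force: [-1.8, 7.4, 3.3]
width: 0.263
grip_force: 3.5
```

Call:
drive_tool --pt "0 0 0 0 0 0 0.26" --pt "0 0 0 0 0 0 0.26"

```text
time: 10.83
tool_pos: [0.4537, -0.1242, 0.0482]
tcp_rot: [0.353, -3.121, -0.004]
wrist_force: [-0.7, 7.3, 4.0]
width: 0.258
grip_force: 3.4
```

P2 is firm both ways too (7 to 9 N), so P3 and P4 should be the loose ones. Probing P3.

Call:
drive_tool --pt "0 0 0 0 0.005 0 0.4" --pt "0 0 0 0 0 0 0.4" --pt "0 0 0 0 0 -0.038 0.4" --pt "0 0 0 0 0 -0.038 0.4" --pt "0 0 0 0 -0.0365 0 0.4" --pt "0 0 0 0 -0.0365 0 0.4" --pt "0 0 0 0 0 0 0.4" --pt "0 0 0 0 0 0 0.4"

```text
time: 11.5
tool_pos: [0.4701, -0.1935, 0.1249]
tcp_rot: [-0.351, 3.121, -0.002]
wrist_force: [-1.3, 0.2, 0.8]
width: 0.401
grip_force: 0.0
```

Call:
drive_tool --pt "0 0 0 0 0.0023 0 0.4" --pt "0 0 0 0 0 0.025 0.4" --pt "0 0 0 0 0 0.025 0.4" --pt "0 0 0 0 0 0.022 0.4" --pt "0 0 0 0 0 0.004 0.26" --pt "0 0 0 0 0 0 0.26" --pt "0 0 0 0 0 0 0.26" --pt "0 0 0 0 0 0 0.26"

```text
time: 12.17
tool_pos: [0.4695, -0.1891, 0.0493]
tcp_rot: [-0.355, 3.12, -0.0]
wrist_force: [-0.1, 0.4, -0.1]
width: 0.257
grip_force: 0.0
```

Call:
drive_tool --pt "0 0 0 0 0.001 0 0.26" --pt "0 0 0 0 0.001 0 0.26" --pt "0 0 0 0 0.001 0 0.26" --pt "0 0 0 0 0 0 0.26"

```text
time: 12.5
tool_pos: [0.4696, -0.1875, 0.0496]
tcp_rot: [-0.355, 3.119, -0.004]
wrist_force: [0.3, -3.6, 2.9]
width: 0.264
grip_force: 2.2
```

Call:
drive_tool --pt "0 0 0 0 0.001 0 0.26" --pt "0 0 0 0 0 0 0.26"

```text
time: 12.67
tool_pos: [0.4697, -0.1872, 0.0498]
tcp_rot: [-0.355, 3.118, -0.006]
wrist_force: [1.3, -5.1, 4.1]
width: 0.263
grip_force: 3.1
```

Call:
drive_tool --pt "0 0 0 0 0.001 0 0.26" --pt "0 0 0 0 0 0 0.26"

```text
time: 12.83
tool_pos: [0.4699, -0.1868, 0.0501]
tcp_rot: [-0.355, 3.118, -0.007]
wrist_force: [-0.1, -7.8, 5.1]
width: 0.26
grip_force: 3.7
```

Call:
drive_tool --pt "0 0 0 0 -0.003 0 0.26" --pt "0 0 0 0 -0.003 0 0.26" --pt "0 0 0 0 -0.003 0 0.26" --pt "0 0 0 0 -0.002 0 0.26" --pt "0 0 0 0 0 0 0.26"

```text
time: 13.25
tool_pos: [0.4697, -0.195, 0.0477]
tcp_rot: [0.354, -3.12, -0.002]
wrist_force: [-0.7, -0.4, -0.9]
width: 0.257
grip_force: 0.1
```

Call:
drive_tool --pt "0 0 0 0 -0.001 0 0.26" --pt "0 0 0 0 0 0 0.26"

```text
time: 13.42
tool_pos: [0.4702, -0.196, 0.0479]
tcp_rot: [0.354, -3.121, -0.001]
wrist_force: [-0.2, -0.3, -0.9]
width: 0.256
grip_force: 0.2
```

Call:
drive_tool --pt "0 0 0 0 -0.001 0 0.26" --pt "0 0 0 0 0 0 0.26"

```text
time: 13.58
tool_pos: [0.4706, -0.1972, 0.0481]
tcp_rot: [0.355, -3.121, -0.0]
wrist_force: [0.3, 0.6, -0.4]
width: 0.26
grip_force: 0.2
```

Call:
drive_tool --pt "0 0 0 0 -0.001 0 0.26" --pt "0 0 0 0 0 0 0.26"

```text
time: 13.75
tool_pos: [0.471, -0.1983, 0.0483]
tcp_rot: [-0.355, 3.121, -0.0]
wrist_force: [0.0, -0.1, 1.0]
width: 0.261
grip_force: 0.2
```

P3 gives toward -y world: no load at 4 mm past contact. Sliding it to its stop.

Call:
drive_tool --pt "0 0 0 0 -0.001 0 0.26" --pt "0 0 0 0 -0.001 0 0.26" --pt "0 0 0 0 -0.001 0 0.26" --pt "0 0 0 0 0 0 0.26"

```text
time: 14.08
tool_pos: [0.4717, -0.2014, 0.0483]
tcp_rot: [-0.354, 3.121, -0.0]
wrist_force: [-0.7, -0.2, -0.8]
width: 0.262
grip_force: 0.1
```

Call:
drive_tool --pt "0 0 0 0 -0.001 0 0.26" --pt "0 0 0 0 0 0 0.26"

```text
time: 14.25
tool_pos: [0.472, -0.2022, 0.0483]
tcp_rot: [-0.354, 3.121, -0.0]
wrist_force: [-1.1, 0.2, -0.3]
width: 0.257
grip_force: 0.2
```

Call:
drive_tool --pt "0 0 0 0 -0.001 0 0.26" --pt "0 0 0 0 0 0 0.26"

```text
time: 14.42
tool_pos: [0.4721, -0.2032, 0.0483]
tcp_rot: [-0.354, 3.121, -0.0]
wrist_force: [-0.7, 0.4, 0.1]
width: 0.259
grip_force: 0.2
```

Call:
drive_tool --pt "0 0 0 0 -0.001 0 0.26" --pt "0 0 0 0 0 0 0.26"

```text
time: 14.58
tool_pos: [0.4724, -0.2041, 0.0483]
tcp_rot: [-0.354, 3.122, 0.0]
wrist_force: [-0.4, 1.2, 0.5]
width: 0.264
grip_force: 0.5
```

Call:
drive_tool --pt "0 0 0 0 -0.0005 0 0.26" --pt "0 0 0 0 0 0 0.26"

```text
time: 14.75
tool_pos: [0.4724, -0.2045, 0.0483]
tcp_rot: [0.354, -3.121, -0.0]
wrist_force: [-0.9, 0.8, 1.3]
width: 0.261
grip_force: 0.6
```

Call:
drive_tool --pt "0 0 0 0 0.0015 0 0.26" --pt "0 0 0 0 0 0 0.22" --pt "0 0 0 0 0 0 0.2" --pt "0 0 0 0 0 0 0.18" --pt "0 0 0 0 0 0 0.1" --pt "0 0 0 0 0 0 0.05" --pt "0 0 0 0 0 0 0.05" --force 25

```text
time: 15.33
tool_pos: [0.4718, -0.2025, 0.0482]
tcp_rot: [0.354, -3.121, -0.002]
wrist_force: [-0.7, 5.4, 3.1]
width: 0.203
grip_force: 24.6
```

Call:
drive_tool --pt "0 0 0 0 0.001 0 0.05" --pt "0 0 0 0 0 0 0.05"

```text
time: 15.5
tool_pos: [0.4718, -0.2022, 0.0482]
tcp_rot: [0.355, -3.121, 0.001]
wrist_force: [0.1, 3.0, 2.0]
width: 0.202
grip_force: 24.4
```

Call:
drive_tool --pt "0 0 0 0 0.0005 0 0.05" --pt "0 0 0 0 0 -0.001 0.05" --pt "0 0 0 0 0 -0.001 0.05" --pt "0 0 0 0 0 0 0.05"

```text
time: 15.83
tool_pos: [0.4719, -0.202, 0.0504]
tcp_rot: [-0.354, 3.121, -0.001]
wrist_force: [-0.8, -0.2, -1.3]
width: 0.202
grip_force: 24.3
```

Call:
drive_tool --pt "0 0 0 0 0 -0.002 0.05" --pt "0 0 0 0 0 -0.002 0.05" --pt "0 0 0 0 0 0 0.05"

```text
time: 16.08
tool_pos: [0.4721, -0.2019, 0.0548]
tcp_rot: [-0.354, 3.121, -0.001]
wrist_force: [-0.5, 0.1, -0.6]
width: 0.204
grip_force: 24.4
```

Call:
drive_tool --pt "0 0 0 0 0 -0.004 0.05" --pt "0 0 0 0 0 -0.004 0.05" --pt "0 0 0 0 0 -0.004 0.05" --pt "0 0 0 0 0 -0.004 0.05" --pt "0 0 0 0 0 -0.004 0.05" --pt "0 0 0 0 0 -0.004 0.05" --pt "0 0 0 0 0 0 0.05"

```text
time: 16.67
tool_pos: [0.4725, -0.202, 0.0795]
tcp_rot: [-0.354, 3.12, -0.002]
wrist_force: [-0.1, -0.2, -1.0]
width: 0.204
grip_force: 24.4
```

Call:
drive_tool --pt "0 0 0 0 0 -0.02 0.05" --pt "0 0 0 0 0 -0.03 0.05" --pt "0 0 0 0 0 -0.03 0.05" --pt "0 0 0 0 0 -0.03 0.05" --pt "0 0 0 0 0 -0.01 0.05" --pt "0 0 0 0 0 0 0.05"

```text
time: 17.17
tool_pos: [0.4741, -0.2027, 0.202]
tcp_rot: [-0.354, 3.115, -0.006]
wrist_force: [0.5, -0.6, -1.1]
width: 0.203
grip_force: 24.5
```

Call:
drive_tool --pt "0 0 0 -0.0074 0.0274 0 0.05" --pt "0 0 0 -0.0074 0.0274 0 0.05" --pt "0 0 0 -0.0074 0.0274 0 0.05" --pt "0 0 0 -0.0074 0.0274 0 0.05" --pt "0 0 0 -0.0074 0.0274 0 0.05" --pt "0 0 0 -0.0074 0.0274 0 0.05" --pt "0 0 0 -0.0074 0.0274 0 0.05" --pt "0 0 0 -0.0074 0.0274 0 0.05"

```text
time: 17.83
tool_pos: [0.4786, 0.0266, 0.1956]
tcp_rot: [0.354, -3.118, -0.001]
wrist_force: [-0.7, 0.5, -0.8]
width: 0.2
grip_force: 24.6
```

Call:
drive_tool --pt "0 0 0 -0.0074 0.0274 0 0.05" --pt "0 0 0 -0.0074 0.0274 0 0.05" --pt "0 0 0 -0.0074 0.0274 0 0.05" --pt "0 0 0 -0.0074 0.0274 0 0.05" --pt "0 0 0 -0.0074 0.0274 0 0.05" --pt "0 0 0 -0.0074 0.0274 0 0.05" --pt "0 0 0 -0.0074 0.0274 0 0.05" --pt "0 0 0 -0.0074 0.0274 0 0.05"

```text
time: 18.5
tool_pos: [0.4872, 0.253, 0.1953]
tcp_rot: [0.354, -3.118, 0.002]
wrist_force: [0.5, -0.7, -1.0]
width: 0.205
grip_force: 24.6
```

Call:
drive_tool --pt "0 0 0 0 0 0.02 0.05" --pt "0 0 0 0 0 0.03 0.05" --pt "0 0 0 0 0 0.03 0.05" --pt "0 0 0 0 0 0.03 0.05" --pt "0 0 0 0 0 0.015 0.05" --pt "0 0 0 0 0 0.005 0.05" --pt "0 0 0 0 0 0 0.05" --pt "0 0 0 0 0 0 0.05"

```text
time: 19.17
tool_pos: [0.4885, 0.252, 0.0677]
tcp_rot: [0.354, -3.12, 0.001]
wrist_force: [0.4, 0.2, -0.4]
width: 0.199
grip_force: 24.7
```

Call:
drive_tool --pt "0 0 0 0 0 0.002 0.05" --pt "0 0 0 0 0 0.002 0.05" --pt "0 0 0 0 0 0.001 0.05" --pt "0 0 0 0 0 0 0.05" --pt "0 0 0 0 0 0 0.05"

```text
time: 19.58
tool_pos: [0.4892, 0.2523, 0.0639]
tcp_rot: [-0.354, 3.121, 0.0]
wrist_force: [0.1, 0.4, 0.0]
width: 0.205
grip_force: 24.7
```

Call:
drive_tool --pt "0 0 0 0 0 0.001 0.05" --pt "0 0 0 0 0 0 0.05"

```text
time: 19.75
tool_pos: [0.4889, 0.2522, 0.0624]
tcp_rot: [-0.354, 3.121, 0.0]
wrist_force: [0.4, -0.2, -0.6]
width: 0.201
grip_force: 24.7
```

Call:
drive_tool --pt "0 0 0 0 0 0.0005 0.05" --pt "0 0 0 0 0 0 0.05"

```text
time: 19.92
tool_pos: [0.4888, 0.2521, 0.0617]
tcp_rot: [0.354, -3.121, 0.0]
wrist_force: [0.4, -0.0, -0.6]
width: 0.202
grip_force: 24.7
```

Call:
drive_tool --pt "0 0 0 0 0 0.0007 0.05" --pt "0 0 0 0 0 0 0.05"

```text
time: 20.08
tool_pos: [0.4887, 0.2521, 0.0609]
tcp_rot: [0.355, -3.121, 0.0]
wrist_force: [0.9, -0.3, -1.3]
width: 0.2
grip_force: 24.7
```

Call:
drive_tool --pt "0 0 0 0 0 0.0007 0.05" --pt "0 0 0 0 0 0 0.05"

```text
time: 20.25
tool_pos: [0.4889, 0.2523, 0.0606]
tcp_rot: [-0.355, 3.121, 0.0]
wrist_force: [-0.8, -0.7, 1.1]
width: 0.198
grip_force: 24.8
```

The foot has touched down on the board. Releasing gently and backing straight up.

Call:
drive_tool --pt "0 0 0 0 0 0 0.25" --pt "0 0 0 0 0 0 0.32" --pt "0 0 0 0 0 0 0.4" --pt "0 0 0 0 0 0 0.4" --pt "0 0 0 0 0 -0.01 0.4" --pt "0 0 0 0 0 -0.03 0.4" --pt "0 0 0 0 0 -0.04 0.4" --pt "0 0 0 0 0 -0.04 0.4"

```text
time: 20.92
tool_pos: [0.4876, 0.2516, 0.181]
tcp_rot: [0.354, -3.119, 0.002]
wrist_force: [1.4, 0.8, 0.2]
width: 0.399
grip_force: 0.0
```

```bash
python3 - <<'E'
from h import *
print(status.read_state()['tool_pos'])
p=read_camera('top'); q=read_camera('side')
for x,n in ((p,'t'),(q,'s')):
    for m in masks_of(x,'peg_1'): print(n,round(m['score'],2),np.round(m['bbox']).tolist())
print(proj(p,[.489,.252,.04]),proj(q,[.489,.252,.04]))
a=cv2.resize(p['color'][150:300,60:320],None,fx=3,fy=3); b=cv2.resize(q['color'][130:240,140:280],(780,450//1)[::1])
b=cv2.resize(q['color'][130:180,150:290],None,fx=5,fy=5)[:150,:780] if 0 else cv2.resize(q['color'][110:200,150:280],None,fx=3,fy=3)
im=np.zeros((450,800,3),np.uint8); im[:a.shape[0],:a.shape[1]]=a
im[:270,410:800]=b
cv2.imwrite('pics/c2.png',im[...,::-1])
E
```

```text
[0.48761104 0.25162552 0.1810482 ]
t 0.82 [233.0, 223.0, 250.0, 235.0]
t 0.7 [280.0, 204.0, 299.0, 230.0]
t 0.69 [378.0, 243.0, 399.0, 265.0]
t 0.64 [386.0, 213.0, 409.0, 233.0]
t 0.52 [206.0, 219.0, 228.0, 242.0]
t 0.51 [108.0, 204.0, 129.0, 220.0]
s 0.89 [279.0, 255.0, 301.0, 294.0]
s 0.86 [233.0, 253.0, 260.0, 296.0]
s 0.67 [237.0, 197.0, 256.0, 223.0]
s 0.64 [208.0, 174.0, 220.0, 196.0]
s 0.48 [217.0, 179.0, 230.0, 201.0]
s 0.42 [202.0, 152.0, 211.0, 168.0]
[119.74111973 212.25899171] [205.87134377 161.53768887]
```

View pics/c2.png

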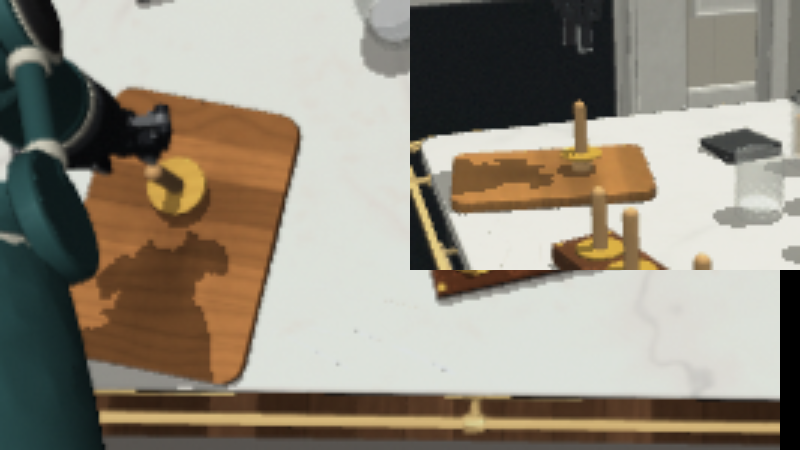

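The first loose peg stands upright on the board at (0.489, 0.252), at crop pixel (177,185). Returning to P4.

Call:
drive_tool --pt "0 0 0 0.0074 -0.0313 0 0.4" --pt "0 0 0 0.0074 -0.0313 0 0.4" --pt "0 0 0 0.0074 -0.0313 0 0.4" --pt "0 0 0 0.0074 -0.0313 0 0.4" --pt "0 0 0 0.0074 -0.0313 0 0.4" --pt "0 0 0 0.0074 -0.0313 0 0.4" --pt "0 0 0 0.0074 -0.0313 0 0.4" --pt "0 0 0 0.0074 -0.0313 0 0.4"

```text
time: 21.78
tool_pos: [0.4855, -0.0065, 0.1786]
tcp_rot: [0.354, -3.118, -0.001]
wrist_force: [0.2, -0.1, 0.0]
width: 0.399
grip_force: 0.0
```

Call:
drive_tool --pt "0 0 0 0.0074 -0.0313 0 0.4" --pt "0 0 0 0.0074 -0.0313 0 0.4" --pt "0 0 0 0.0074 -0.0313 0 0.4" --pt "0 0 0 0.0074 -0.0313 0 0.4" --pt "0 0 0 0.0074 -0.0313 0 0.4" --pt "0 0 0 0.0074 -0.0313 0 0.4" --pt "0 0 0 0.0074 -0.0313 0 0.4" --pt "0 0 0 0.0074 -0.0313 0 0.4"

```text
time: 22.45
tool_pos: [0.4841, -0.2633, 0.1783]
tcp_rot: [0.354, -3.119, -0.004]
wrist_force: [0.8, 0.2, 0.5]
width: 0.399
grip_force: 0.0
```

Call:
drive_tool --pt "0 0 0 0 0 0.02 0.4" --pt "0 0 0 0 0 0.02 0.4" --pt "0 0 0 0 0 0 0.4" --pt "0 0 0 0 0 0 0.4"

```text
time: 22.78
tool_pos: [0.4834, -0.2612, 0.1375]
tcp_rot: [0.353, -3.116, -0.006]
wrist_force: [0.1, 0.7, -0.3]
width: 0.4
grip_force: 0.0
```

Call:
drive_tool --pt "0 0 0 -0.0022 -0.002 0 0.4" --pt "0 0 0 0 0 0.025 0.4" --pt "0 0 0 0 0 0.025 0.4" --pt "0 0 0 0 0 0.025 0.4" --pt "0 0 0 0 0 0.013 0.4" --pt "0 0 0 0 0 0 0.26" --pt "0 0 0 0 0 0 0.26" --pt "0 0 0 0 0 0 0.26"

```text
time: 23.45
tool_pos: [0.4898, -0.2645, 0.0542]
tcp_rot: [-0.355, 3.119, -0.003]
wrist_force: [0.9, -0.3, -0.6]
width: 0.258
grip_force: 0.0
```

Call:
drive_tool --pt "0 0 0 0 0.001 0 0.26" --pt "0 0 0 0 0.001 0 0.26" --pt "0 0 0 0 0.001 0 0.26" --pt "0 0 0 0 0 0 0.26"

```text
time: 23.78
tool_pos: [0.4881, -0.2611, 0.0532]
tcp_rot: [-0.355, 3.12, -0.001]
wrist_force: [0.3, -0.5, 0.0]
width: 0.263
grip_force: 0.2
```

Call:
drive_tool --pt "0 0 0 0 0.001 0 0.26" --pt "0 0 0 0 0 0 0.26"

```text
time: 23.95
tool_pos: [0.4878, -0.2602, 0.0528]
tcp_rot: [-0.355, 3.121, -0.001]
wrist_force: [0.6, -0.1, 0.4]
width: 0.258
grip_force: 0.4
```

Call:
drive_tool --pt "0 0 0 0 0.001 0 0.26" --pt "0 0 0 0 0 0 0.26"

```text
time: 24.12
tool_pos: [0.4875, -0.2592, 0.0527]
tcp_rot: [-0.355, 3.121, -0.001]
wrist_force: [-0.0, -0.7, 1.4]
width: 0.258
grip_force: 0.7
```

Call:
drive_tool --pt "0 0 0 0 0.001 0 0.26" --pt "0 0 0 0 0.001 0 0.26" --pt "0 0 0 0 0 0 0.26"

```text
time: 24.37
tool_pos: [0.4867, -0.2569, 0.0524]
tcp_rot: [0.355, -3.121, -0.0]
wrist_force: [-0.3, -1.1, 1.3]
width: 0.26
grip_force: 0.6
```

Call:
drive_tool --pt "0 0 0 0 0.001 0 0.26" --pt "0 0 0 0 0.001 0 0.26" --pt "0 0 0 0 0 0 0.26"

```text
time: 24.62
tool_pos: [0.4862, -0.2549, 0.0523]
tcp_rot: [0.355, -3.121, -0.0]
wrist_force: [-0.4, -1.6, 1.3]
width: 0.265
grip_force: 0.5
```

Call:
drive_tool --pt "0 0 0 0 0.001 0 0.26" --pt "0 0 0 0 0.001 0 0.26" --pt "0 0 0 0 0 0 0.26"

```text
time: 24.87
tool_pos: [0.4857, -0.2529, 0.0523]
tcp_rot: [0.355, -3.121, -0.0]
wrist_force: [-0.2, -1.0, 1.5]
width: 0.258
grip_force: 0.4
```

P4 slides freely toward +y, so it is loose the opposite way, as the text says. Continuing to its stop.

Call:
drive_tool --pt "0 0 0 0 0.001 0 0.26" --pt "0 0 0 0 0 0 0.26"

```text
time: 25.03
tool_pos: [0.4855, -0.252, 0.0523]
tcp_rot: [0.355, -3.121, -0.0]
wrist_force: [0.6, -0.1, 0.7]
width: 0.261
grip_force: 0.4
```

Call:
drive_tool --pt "0 0 0 0 0.001 0 0.26" --pt "0 0 0 0 0 0 0.26"

```text
time: 25.2
tool_pos: [0.4854, -0.2511, 0.0523]
tcp_rot: [0.355, -3.121, -0.0]
wrist_force: [0.7, -1.0, 0.8]
width: 0.26
grip_force: 0.5
```

Call:
drive_tool --pt "0 0 0 0 0.001 0 0.26" --pt "0 0 0 0 0 0 0.26"

```text
time: 25.37
tool_pos: [0.4854, -0.2504, 0.0526]
tcp_rot: [-0.355, 3.121, -0.001]
wrist_force: [0.4, -1.8, 0.7]
width: 0.261
grip_force: 0.9
```

Call:
drive_tool --pt "0 0 0 0 0.0005 0 0.26" --pt "0 0 0 0 0 0 0.26"

```text
time: 25.53
tool_pos: [0.4854, -0.2501, 0.0527]
tcp_rot: [-0.355, 3.121, -0.001]
wrist_force: [-0.1, -2.8, 1.2]
width: 0.26
grip_force: 1.3
```

At the stop, with force building to 2.8 N. Backing off to centre, then gripping.

Call:
drive_tool --pt "0 0 0 0 -0.003 0 0.26" --pt "0 0 0 0 0 0 0.22" --pt "0 0 0 0 0 0 0.2" --pt "0 0 0 0 0 0 0.18" --pt "0 0 0 0 0 0 0.1" --pt "0 0 0 0 0 0 0.05" --pt "0 0 0 0 0 0 0.05"

```text
time: 26.12
tool_pos: [0.4857, -0.2529, 0.0522]
tcp_rot: [0.355, -3.121, 0.001]
wrist_force: [-0.1, -3.2, -2.6]
width: 0.204
grip_force: 24.6
```

Call:
drive_tool --pt "0 0 0 0 -0.001 0 0.05" --pt "0 0 0 0 0 -0.001 0.05" --pt "0 0 0 0 0 -0.001 0.05" --pt "0 0 0 0 0 0 0.05"

```text
time: 26.45
tool_pos: [0.4858, -0.2532, 0.0545]
tcp_rot: [0.354, -3.121, -0.001]
wrist_force: [0.0, -1.0, -1.3]
width: 0.206
grip_force: 24.5
```

Call:
drive_tool --pt "0 0 0 0 0 -0.002 0.05" --pt "0 0 0 0 0 -0.002 0.05" --pt "0 0 0 0 0 0 0.05"

```text
time: 26.7
tool_pos: [0.4862, -0.2534, 0.0589]
tcp_rot: [-0.354, 3.121, 0.001]
wrist_force: [0.3, -0.6, -1.2]
width: 0.201
grip_force: 24.4
```

Lifting free, carrying about its own weight (around 1.2 N). Lifting out.

Call:
drive_tool --pt "0 0 0 0 0 -0.004 0.05" --pt "0 0 0 0 0 -0.004 0.05" --pt "0 0 0 0 0 -0.004 0.05" --pt "0 0 0 0 0 -0.004 0.05" --pt "0 0 0 0 0 -0.004 0.05" --pt "0 0 0 0 0 -0.004 0.05" --pt "0 0 0 0 0 0 0.05"

```text
time: 27.28
tool_pos: [0.4867, -0.254, 0.0836]
tcp_rot: [-0.354, 3.12, -0.002]
wrist_force: [0.4, 0.1, -0.9]
width: 0.204
grip_force: 24.5
```

Call:
drive_tool --pt "0 0 0 0 0 -0.02 0.05" --pt "0 0 0 0 0 -0.03 0.05" --pt "0 0 0 0 0 -0.03 0.05" --pt "0 0 0 0 0 -0.03 0.05" --pt "0 0 0 0 0 -0.02 0.05" --pt "0 0 0 0 0 0 0.05" --pt "0 0 0 0 0 0 0.05"

```text
time: 27.87
tool_pos: [0.4868, -0.2541, 0.2138]
tcp_rot: [-0.354, 3.119, -0.003]
wrist_force: [0.2, 0.9, -2.4]
width: 0.199
grip_force: 24.6
```

Call:
drive_tool --pt "0 0 0 -0.0019 0.0322 0 0.05" --pt "0 0 0 -0.0019 0.0322 0 0.05" --pt "0 0 0 -0.0019 0.0322 0 0.05" --pt "0 0 0 -0.0019 0.0322 0 0.05" --pt "0 0 0 -0.0019 0.0322 0 0.05" --pt "0 0 0 -0.0019 0.0322 0 0.05" --pt "0 0 0 -0.0019 0.0322 0 0.05" --pt "0 0 0 -0.0019 0.0322 0 0.05"

```text
time: 28.53
tool_pos: [0.4408, 0.0023, 0.2097]
tcp_rot: [0.353, -3.117, -0.001]
wrist_force: [0.9, -0.0, -1.5]
width: 0.207
grip_force: 24.7
```

Call:
drive_tool --pt "0 0 0 -0.0019 0.0322 0 0.05" --pt "0 0 0 -0.0019 0.0322 0 0.05" --pt "0 0 0 -0.0019 0.0322 0 0.05" --pt "0 0 0 -0.0019 0.0322 0 0.05" --pt "0 0 0 -0.0019 0.0322 0 0.05" --pt "0 0 0 -0.0019 0.0322 0 0.05" --pt "0 0 0 -0.0019 0.0322 0 0.05" --pt "0 0 0 -0.0019 0.0322 0 0.05"

```text
time: 29.2
tool_pos: [0.398, 0.2559, 0.2096]
tcp_rot: [0.354, -3.118, 0.003]
wrist_force: [0.8, -0.3, -1.8]
width: 0.203
grip_force: 24.7
```

Call:
drive_tool --pt "0 0 0 0 0 0.02 0.05" --pt "0 0 0 0 0 0.03 0.05" --pt "0 0 0 0 0 0.03 0.05" --pt "0 0 0 0 0 0.03 0.05" --pt "0 0 0 0 0 0.02 0.05" --pt "0 0 0 0 0 0.004 0.05" --pt "0 0 0 0 0 0 0.05" --pt "0 0 0 0 0 0 0.05"

```text
time: 29.87
tool_pos: [0.3997, 0.255, 0.078]
tcp_rot: [0.354, -3.12, 0.001]
wrist_force: [-0.4, 0.9, -1.0]
width: 0.201
grip_force: 24.8
```

Call:
drive_tool --pt "0 0 0 0 0 0.004 0.05" --pt "0 0 0 0 0 0.003 0.05" --pt "0 0 0 0 0 0.002 0.05" --pt "0 0 0 0 0 0 0.05" --pt "0 0 0 0 0 0 0.05"

```text
time: 30.28
tool_pos: [0.4003, 0.2554, 0.0698]
tcp_rot: [-0.354, 3.121, 0.0]
wrist_force: [1.1, 1.6, -1.9]
width: 0.205
grip_force: 24.8
```

Call:
drive_tool --pt "0 0 0 0 0 0.0015 0.05" --pt "0 0 0 0 0 0 0.05"

```text
time: 30.45
tool_pos: [0.4001, 0.2553, 0.0679]
tcp_rot: [-0.355, 3.121, 0.0]
wrist_force: [0.1, -0.4, -0.6]
width: 0.208
grip_force: 24.8
```

Call:
drive_tool --pt "0 0 0 0 0 0.0007 0.05" --pt "0 0 0 0 0 0 0.05"

```text
time: 30.62
tool_pos: [0.4, 0.2552, 0.0671]
tcp_rot: [0.355, -3.121, 0.0]
wrist_force: [-0.7, -0.4, -0.9]
width: 0.204
grip_force: 24.8
```

Call:
drive_tool --pt "0 0 0 0 0 0.0007 0.05" --pt "0 0 0 0 0 0 0.05"

```text
time: 30.78
tool_pos: [0.4, 0.2552, 0.0664]
tcp_rot: [0.355, -3.121, 0.0]
wrist_force: [-0.1, -0.1, -1.4]
width: 0.202
grip_force: 24.8
```

Call:
drive_tool --pt "0 0 0 0 0 0.0007 0.05" --pt "0 0 0 0 0 0 0.05"

```text
time: 30.95
tool_pos: [0.4, 0.2552, 0.0657]
tcp_rot: [0.354, -3.121, 0.0]
wrist_force: [-0.7, -0.4, -1.5]
width: 0.205
grip_force: 24.8
```

Call:
drive_tool --pt "0 0 0 0 0 0.0007 0.05" --pt "0 0 0 0 0 0 0.05"

```text
time: 31.12
tool_pos: [0.4, 0.2552, 0.065]
tcp_rot: [0.354, -3.121, 0.0]
wrist_force: [0.3, -0.5, -1.8]
width: 0.202
grip_force: 24.8
```

Call:
drive_tool --pt "0 0 0 0 0 0.0004 0.05" --pt "0 0 0 0 0 0 0.05"

```text
time: 31.28
tool_pos: [0.4, 0.2552, 0.0646]
tcp_rot: [0.354, -3.121, 0.0]
wrist_force: [0.5, 0.1, -1.5]
width: 0.199
grip_force: 24.8
```

Call:
drive_tool --pt "0 0 0 0 0 0.0006 0.05" --pt "0 0 0 0 0 0 0.05"

```text
time: 31.45
tool_pos: [0.4002, 0.2553, 0.0645]
tcp_rot: [-0.354, 3.121, 0.0]
wrist_force: [-1.6, -0.9, 2.9]
width: 0.205
grip_force: 25.2
```

Call:
drive_tool --pt "0 0 0 0 0 0.0006 0.05" --pt "0 0 0 0 0 0 0.05"

```text
time: 31.62
tool_pos: [0.4004, 0.2554, 0.0644]
tcp_rot: [-0.354, 3.121, 0.0]
wrist_force: [-2.1, -2.4, 6.2]
width: 0.201
grip_force: 25.7
```

Touched down. Backing off a little, then releasing and rising.

Call:
drive_tool --pt "0 0 0 0 0 -0.0007 0.05" --pt "0 0 0 0 0 0 0.25" --pt "0 0 0 0 0 0 0.32" --pt "0 0 0 0 0 0 0.4" --pt "0 0 0 0 0 0 0.4" --pt "0 0 0 0 0 -0.02 0.4" --pt "0 0 0 0 0 -0.04 0.4" --pt "0 0 0 0 0 -0.04 0.4"

```text
time: 32.28
tool_pos: [0.3982, 0.2542, 0.1632]
tcp_rot: [0.354, -3.116, 0.003]
wrist_force: [0.8, -0.6, -0.4]
width: 0.4
grip_force: 0.0
```

Call:
drive_tool --pt "0 0 0 0 0 -0.04 0.4" --pt "0 0 0 0 0 -0.03 0.4" --pt "0 0 0 0 0 0 0.4" --pt "0 0 0 0 0 0 0.4" --pt "0 0 0 0 0 0 0.4" --pt "0 0 0 0 0 0 0.4"

```text
time: 32.78
tool_pos: [0.3989, 0.2546, 0.2321]
tcp_rot: [0.354, -3.118, 0.002]
wrist_force: [-0.8, 0.2, -1.0]
width: 0.4
grip_force: 0.0
```

```bash
python3 - <<'E'
from h import *
print(status.read_state()['tool_pos'],status.read_state()['time'])
w=wrist(); q=read_camera('side'); t=read_camera('top')
print('proj side',proj(q,[.489,.252,.04]).round(),proj(q,[.4,.255,.04]).round(),'wrist',proj(w,[.489,.252,.043]).round(),proj(w,[.4,.255,.043]).round())
for m in masks_of(q,'peg_1'): print(round(m['score'],2),np.round(m['bbox']).tolist())
im=np.zeros((576,800,3),np.uint8)
im[:384,:512]=w['color']; im[:288,512:]=cv2.resize(q['color'][130:226,150:246],(288,288)); im[384:576,:]=cv2.resize(t['color'][160:256,60:460],(800,192))
cv2.imwrite('pics/end.png',im[...,::-1])
E
```

```text
[0.39889614 0.25460261 0.23210865] 32.7833
proj side [206. 162.] [185. 164.] wrist [229. 240.] [249. 166.]
0.96 [280.0, 254.0, 300.0, 295.0]
0.69 [162.0, 159.0, 232.0, 182.0]
0.65 [205.0, 170.0, 218.0, 198.0]
0.62 [181.0, 150.0, 190.0, 171.0]
0.48 [215.0, 179.0, 230.0, 203.0]
```

View pics/end.png

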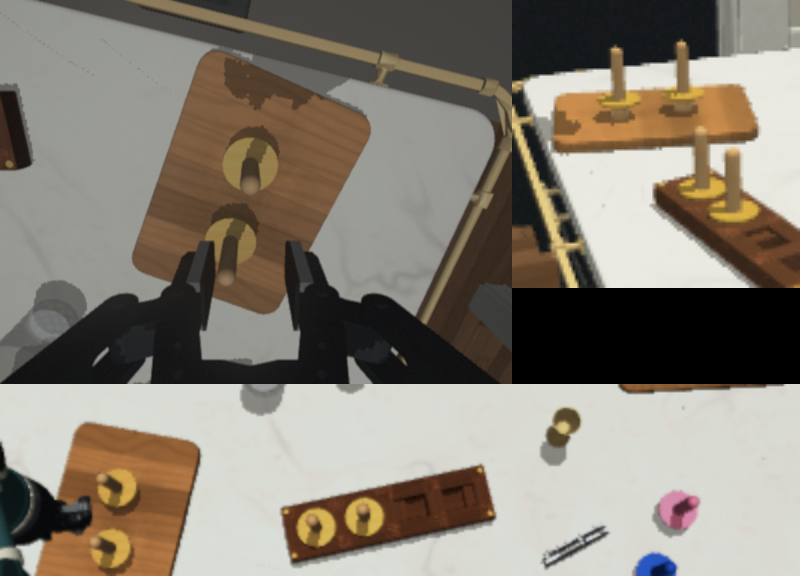

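Both loose pegs stand upright on the board, at wrist pixels (250,166) and (229,240). The two firm pegs are still in the rack, the jigger and tumbler are where they were, and the gripper touches nothing.

```bash
python3 -c "
from workcell import workorder
print(workorder.finish_job())"
```

```text
the job is handed in; nothing more can be done
None
```

I stood the two loose pegs (the two at the rack's right-hand, -y end) upright on the cutting board, left the two firm ones in the rack, and handed the job in after about 33 s; no verdict came back. The push tests peaked at about 9 N.

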